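# Check the pot and load the citrus press parts

## Task

The small loose press parts (the little steel juice cups and the aluminium reamer cones; two to four of them are out on the slab) are to go into the lidded pot for soaking. Lift the lid off by its knob and set it flat, knob up, in the middle of the wooden board; then, while the pot is still empty, point the infrared thermometer's lens at the middle of the pot's floor from 12 to 26 cm away and hold it steady for two seconds, and lay it back flat on the middle of its cork mat. Put every loose part that is out into the pot, put the lid back on so that it sits fully home, and leave the tumblers and the funnel where they stand.

Things in the scene. Friction and masses are not known exactly. Their poses are not given: they have to be found in the camera images.
- pot: Stainless steel pot, fixed to the slab. Outer diameter 196 mm, inner diameter 188 mm, rim 70 mm above the slab, inner floor 5 mm above it. Origin: centre of its underside, on the slab. Two ear handles at its own +x and -x sides reach 127 mm from its axis, at rim height or lower (top 62 mm).
- pot_floor (a point): Centre of the pot's inner floor (5 mm above the slab): the thermometer's target.
- lid: Loose round steel lid, diameter 202 mm, about 0.38 kg. Origin: centre of its underside, z up out of the knob side. Its underside is a disc of diameter 174 mm, 8 mm deep, that drops into the pot's mouth; above it the 202 mm rim, 4 mm thick, lies on the pot's rim, so that the origin is 62 mm above the slab when fully home. The low dome rises to 22 mm above the origin.
- lid_knob (a point): Middle of the lid's black knob: an upright cylinder 34 mm in diameter and 24 mm high, on the lid's axis, 49 mm above the lid's origin (knob from 37 to 61 mm), on a stem 16 mm thick and 15 mm high above the dome.
- board: Fixed square wooden board, 210 x 210 mm, 12 mm thick, flat on the slab. Origin: centre of its underside.
- mat: Fixed cork mat, 130 mm (its x) by 210 mm (its y), 4 mm thick. Origin: centre of its underside. A tall cast aluminium citrus press (about 430 mm, fixed, no part of the job) stands some 0.25 m farther left.
- thermo: Grey handheld infrared thermometer, loose, about 0.16 kg, lying flat on the mat. A straight handle 130 mm long (its x, from -65 to +65 mm), 32 mm wide (y), 34 mm high (z), with a stubby nose at the +x end reaching x = +94 mm and 52 mm high. Origin: centre of the handle's underside; z up. The centre of mass lies about 11 mm in front of the origin (x).
- lens (a point): The lens in the nose's lower front face, at (87, 0, 15) mm in thermo's frame. The point's own x axis is the line of sight: it points forward and 45 degrees downward while the handle lies level (in thermo's frame, (0.707, 0, -0.707)). The middle of the pot's floor must lie on this line, within 30 mm sideways, 120 to 260 mm ahead of the lens.
- cup1: Small open steel juice cup, loose, upright: 42 mm diameter at the foot, 44 mm at the rim, 46 mm high, wall 2.5 mm, 0.09 kg. Origin: centre of its foot. None when it is not out (or while held).
- reamer1: Aluminium reamer cone, loose, upright: a cylinder of 42 mm diameter and 31 mm height with a ribbed cone above it, 51 mm high in all, 0.11 kg. Origin: centre of its underside. None when it is not out (or while held).
- tumbler1: Short glass tumbler, a bystander: 72 mm diameter, 85 mm high. Origin: centre of its foot. Leave alone.
- cup2: Small open steel juice cup, loose, upright: 42 mm diameter at the foot, 44 mm at the rim, 46 mm high, wall 2.5 mm, 0.09 kg. Origin: centre of its foot. None when it is not out (or while held).
- reamer2: Aluminium reamer cone, loose, upright: a cylinder of 42 mm diameter and 31 mm height with a ribbed cone above it, 51 mm high in all, 0.11 kg. Origin: centre of its underside. None when it is not out (or while held).
- tumbler2: Short glass tumbler, a bystander: 72 mm diameter, 85 mm high. Origin: centre of its foot. Leave alone.
- funnel: Orange plastic funnel standing mouth down, a bystander: 110 mm diameter, 95 mm high. Origin: centre of its underside. Leave alone.
There are look-alikes about, which are no part of the job. Leave any red or turquoise look-alike of the reamer2 alone.

How it is judged:
On the way, in this order (a step that is already met when the one before it is completed fails the run):
1. the lid rests flat, knob up and released, on the middle of the board (x of lid in the frame of board between -0.06 and 0.06 m and y of lid in the frame of board between -0.06 and 0.06 m and z of lid in the frame of board below 0.02 m and angle between lid's own z axis and vertical below 0.1 rad and linear speed of lid below 0.02 m/s and contact force between lid and the fingers below 0.1 N), for 0.3 s.
2. with the pot open and empty, the thermometer points at the middle of the pot's floor from 12 to 26 cm and is held steady for 1.5 s (x of pot_floor in the frame of lens between 0.12 and 0.26 m and y of pot_floor in the frame of lens between -0.03 and 0.03 m and z of pot_floor in the frame of lens between -0.03 and 0.03 m and linear speed of thermo below 0.03 m/s and angular speed of thermo below 0.25 rad/s and horizontal distance between lid and pot above 0.15 m and horizontal distance between each of cup1, cup2, reamer1, reamer2 and pot above 0.1 m), for 1.5 s.
3. every part that is out is in the pot (horizontal distance between each of cup1, cup2, reamer1, reamer2 and pot below 0.085 m and z of each of cup1, cup2, reamer1, reamer2 in the frame of pot below 0.06 m), for 0.2 s.
At the end, for the whole second after the job is handed in: Every part out is in the pot (within 85 mm of its axis, below the rim); lid home on the pot (12 mm from its axis, 5 mm of seated height, level to 0.05 rad); thermometer flat on the mat (origin within 55 mm in x, 75 mm in y of its centre); all at rest (all of step 3 and horizontal distance between lid and pot below 0.012 m and z of lid in the frame of pot between 0.057 and 0.067 m and angle between lid's own z axis and vertical below 0.05 rad and linear speed of each of lid, thermo below 0.02 m/s and x of thermo in the frame of mat between -0.055 and 0.055 m and y of thermo in the frame of mat between -0.075 and 0.075 m and z of thermo in the frame of mat below 0.012 m and angle between thermo's own z axis and vertical below 0.12 rad); the robot touches nothing.
It fails at once if the first tumbler is knocked more than 3 cm or tipped (distance of tumbler1 from where it was at the start of the episode above 0.03 m or angle between tumbler1's own z axis and vertical above 0.4 rad).
It fails at once if the second tumbler is knocked more than 3 cm or tipped (distance of tumbler2 from where it was at the start of the episode above 0.03 m or angle between tumbler2's own z axis and vertical above 0.4 rad).
It fails at once if the funnel is knocked more than 3 cm or tipped (distance of funnel from where it was at the start of the episode above 0.03 m or angle between funnel's own z axis and vertical above 0.4 rad).
Of cup1, cup2, reamer1, reamer2 only 2 to 4 are there at a start; the rules pass over those that are not, and their reading is None.
At some moment in a run one of cup1, cup2, reamer1, reamer2, thermo may be knocked a few centimetres aside while the robot is not near it.
Once in a run the grip may slacken for a moment while it holds something.
It also fails if it takes over 210 s, if anything falls off the work surface, if the arm or the gripper's body presses on something with over 40 N, if the wrist force passes 120 N, or if a joint passes its speed limit or range.

## Robot

A 6-joint arm with a two-finger parallel gripper is mounted at the origin on the work surface. World frame = base frame: x ahead of the robot, y to its left, z up, the work surface at z = 0. Lengths are in m, angles in rad, forces in N, time in s.
With the tool pointing down it reaches from about 0.375 to 0.925 m from the base axis. Payload 5.7 kg.
Tool frame: the origin (TCP) lies between the finger pads; the fingertips stand 14 mm ahead of it and the grasp point (between the pads) lies 5 mm behind it (bot.tip_extent is the distance from the TCP to the fingertips, in m); z points along the fingers, y is the direction in which the jaws open and shut (so a half turn about z gives the same grasp; the last joint's range is limited). The gripper opens to 85 mm and grips with 20 to 120 N. Pads are 22 mm wide; open, the fingers measure 114 mm over their backs; the gripper's body (76 mm by 85 mm) begins 54 mm behind the grasp point. The pads swing forward as they close: fully open they stand 13 mm farther back than shut.
Start: joints at [1.189, 0.359, 1.51, -0, 1.272, -0.115], TCP at [0.158, 0.579, 0.245] pointing down, gripper open.
Joint ranges: [-2.97, 2.97], [-1.01, 2.36], [0.21, 2.38], [-0.96, 4.11], [0.2, 2.71], [-2.98, 2.98]. Speed limits (rad/s): [2.39, 2.39, 3.14, 3.14, 3.14, 3.14].

## Interface

Orientations are given as [roll, pitch, yaw] about the fixed x, y, z axes, in that order (R = Rz(yaw) Ry(pitch) Rx(roll)).
In Python, from station import bot, vision gives the robot as it stands. Calls block until the motion is done:
- bot.reach(position, orientation): joint-space move of the TCP to a pose.
- bot.move_l(position, rotation=None, max_speed=0.15): straight line of the TCP; rotation=None keeps the orientation; max_speed is the mean speed in m/s.
- bot.movej(angles): joint-space move.
- bot.ungrasp() and bot.clamp(strength=None): open the fingers fully, or close them until they stop; strength is the grip in N (None keeps the last).
- bot.pause(seconds).
- bot.solve_ik(position, orientation): joint angles nearest the present ones, or None.
- bot.state(): the state.
- vision.read_camera(name): name is "side" or "top" or "wrist"; returns the picture (384x512x3 uint8, red, green, blue); there is no depth.
- vision.camera_params(name): a dict with "camera_matrix" (3x3 intrinsics, pixels), "xyz" and "attitude" of the camera in the world. Camera axes: x right, y down, z forward; pixel columns grow to the right and rows downward; lengths in m; the calibration is good to about 2 mm. The wrist camera is an equidistant fisheye: a pixel r from the principal point sees the ray r / f radians off the axis. A picture is of the moment at which its call begins: read the wrist's pose just before it. camera_params takes no time and is no camera call; for the wrist camera it gives the pose at the moment of the call.
A pose or a line that the arm cannot do raises bot.Unreachable and nothing moves.
- bot.close_job(): hands the job in, once; it reports no verdict.
The state is a dict: "clock": time; "qpos": joint angles; "qvel": joint speeds; "effort": joint torques, N m; "ee_pos": TCP position; "orientation": TCP orientation; "contact_force": force on the tool from outside, world axes, zero at the start; "torque": the same for the moment, N m; "opening": finger opening in m.
Only numpy, scipy, OpenCV 4.12 (cv2) and the standard library are available. Lean on these libraries where they do the work, as an engineer would, in place of code of your own. Each camera call takes 0.05 s, during which the arm holds its last target. There are 200 camera calls.

## Working session

There is one attempt and no reset: what is moved stays moved. The work goes in short steps, each a Python script; the robot and the scene stay as the last script left them, time stands still between calls to the robot, and variables do not carry over. Pictures are saved under pics/ and viewed, about 12 in all and at most 16, crops included, and the job is handed in when it is done.

```bash
mkdir -p pics; ls
python3 - <<'E'
from station import bot, vision
import cv2, numpy as np
for n in("top","side","wrist"):
    p=vision.camera_params(n); print(n,np.round(p["camera_matrix"],1).tolist(),p["xyz"],p["attitude"])
    im=vision.read_camera(n); np.save(f"pics/{n}0.npy",im)
    cv2.imwrite(f"pics/{n}0.png",cv2.resize(im[:,:,::-1],(800,600),interpolation=cv2.INTER_CUBIC))
s=bot.state(); print(s)
E
```

```text
pics
top [[359.7, 0.0, 255.3], [0.0, 359.7, 190.3], [0.0, 0.0, 1.0]] [0.50830704 0.01095544 1.30033128] [-3.07741235  0.01019021 -1.56503729]
side [[404.4, 0.0, 252.3], [0.0, 404.4, 189.0], [0.0, 0.0, 1.0]] [ 0.56766488 -0.89014182  0.7656244 ] [-2.21997235 -0.01792264 -0.01898959]
wrist [[297.3, 0.0, 252.5], [0.0, 297.3, 188.5], [0.0, 0.0, 1.0]] [0.08692371 0.59906199 0.37306133] [2.84965043e+00 2.42950868e-03 1.30409910e+00]
{'clock': 0.15, 'qpos': array([ 1.18889614e+00,  3.59352953e-01,  1.51117166e+00,  2.88747539e-05,
        1.27249170e+00, -1.15102643e-01]), 'qvel': array([-0.00088054, -0.00027561, -0.00276493, -0.00106584,  0.00099452,
        0.00043394]), 'effort': array([ 4.91785931e-05, -5.28028715e+01, -2.78927261e+01, -1.59012520e-04,
        8.43379501e-03, -3.88244769e-05]), 'ee_pos': array([0.15800092, 0.57831271, 0.24464332]), 'orientation': array([-3.14018158e+00, -1.90910409e-04,  2.87478647e+00]), 'contact_force': array([ 1.07613108, -0.02461375, -0.38820462]), 'torque': array([ 0.00745818,  0.03629227, -0.01086803]), 'opening': 0.08548711132079163}
```

View pics/top0.png

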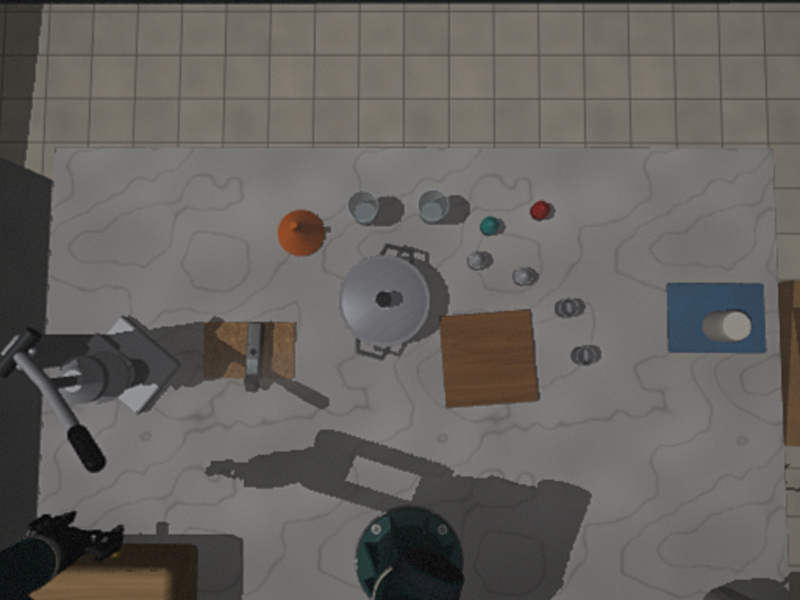

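View pics/side0.png

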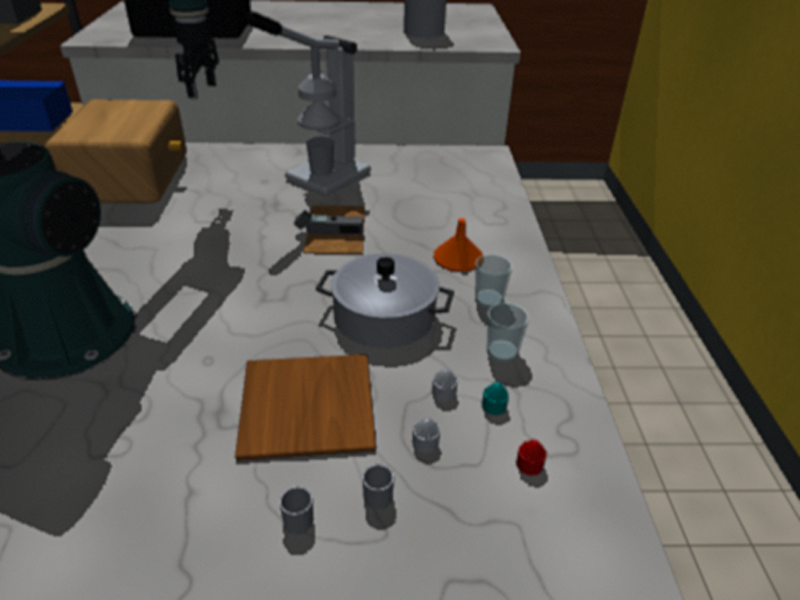

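The top view (800x600) shows the lid and knob at (384,299), board (489,358), mat and thermometer (252,352), grey reamers (479,260) and (524,275), and cups (569,308) and (586,355). Tumblers are at (364,207) and (433,206), and the funnel at (301,232).
Candidates for reamer: grey (479,260), grey (524,275), teal (489,226) and red (540,210); I choose the two grey ones. Candidates for cup: the two small ones, not the white jar on the blue mat (735,325). Next I check with a close crop and triangulate.

```bash
cat > h.py <<'E'
from station import bot, vision
import cv2, numpy as np
from scipy.spatial.transform import Rotation as Ro
def rot(a): return Ro.from_euler("xyz",a).as_matrix()
def ray(cam,uv,par=None):
    p=par or vision.camera_params(cam); K=p["camera_matrix"]
    x=(uv[0]-K[0,2])/K[0,0]; y=(uv[1]-K[1,2])/K[1,1]
    if cam=="wrist":
        r=np.hypot(x,y)+1e-12; d=np.array([x/r*np.sin(r),y/r*np.sin(r),np.cos(r)])
    else: d=np.array([x,y,1.])
    d=rot(p["attitude"])@d
    return np.array(p["xyz"]),d/np.linalg.norm(d)
def onplane(cam,uv,z,par=None):
    o,d=ray(cam,uv,par); return o+d*(z-o[2])/d[2]
def tri(a,b):
    (o1,d1),(o2,d2)=a,b
    t=np.linalg.lstsq(np.c_[d1,-d2],o2-o1,rcond=None)[0]
    p,q=o1+t[0]*d1,o2+t[1]*d2
    return (p+q)/2,np.linalg.norm(p-q)
def save(n,im,size=(800,600)): cv2.imwrite(f"pics/{n}.png",cv2.resize(im[:,:,::-1],size,interpolation=cv2.INTER_CUBIC))
E
python3 - <<'E'
from h import *
t=np.load("pics/top0.npy"); s=np.load("pics/side0.npy")
k=.64
pairs={"knobtop":((384,298),(386,260)),"ream1tip":((479,255),(444,371)),"ream2tip":((524,271),(426,422)),"cup1rim":((569,306),(378,472)),"cup2rim":((586,353),(297,495)),"cup1foot":((569,310),(379,502))}
for n,(a,b) in pairs.items():
    P,e=tri(ray("top",np.array(a)*k),ray("side",np.array(b)*k)); print(n,P.round(3),e.round(4))
for n,a,z in [("board",(489,358),.012),("mat",(250,350),.004),("lid",(385,301),.066),("tum1",(364,207),.08),("tum2",(433,206),.08),("fun",(301,232),0),("thermo a",(256,322),.04),("thermo b",(251,388),.04)]:
    print(n,onplane("top",np.array(a)*k,z).round(3))
def crop(im,c,w,h): x,y=[int(v*k) for v in c]; return cv2.resize(im[y-h//2:y+h//2,x-w//2:x+w//2],(400,300),interpolation=cv2.INTER_CUBIC)
g=np.vstack([np.hstack([crop(t,(253,352),80,60),crop(s,(335,232),80,60)]),np.hstack([crop(t,(535,270),120,90),crop(s,(430,440),160,120)])])
cv2.imwrite("pics/crop1.png",np.clip(g[:,:,::-1]*1.3,0,255).astype(np.uint8))
E
```

```text
knobtop [0.582 0.055 0.128] 0.0002
ream1tip [ 0.679 -0.154  0.054] 0.0091
ream2tip [ 0.645 -0.255  0.047] 0.0092
cup1rim [ 0.57  -0.352  0.056] 0.0024
cup2rim [ 0.465 -0.388  0.056] 0.005
cup1foot [ 0.567 -0.366  0.007] 0.0059
board [ 0.454 -0.181  0.012]
mat [0.468 0.367 0.004]
lid [0.579 0.055 0.066]
tum1 [0.785 0.102 0.08 ]
tum2 [ 0.788 -0.05   0.08 ]
fun [0.744 0.255 0.   ]
thermo a [0.532 0.345 0.04 ]
thermo b [0.385 0.353 0.04 ]
```

View pics/crop1.png

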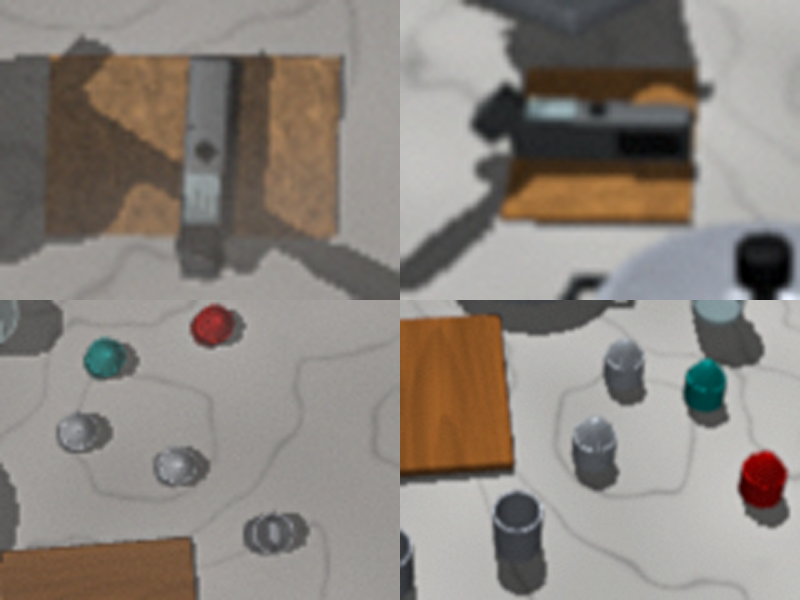

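The crops confirm both grey cones as reamers, with teal and red as the look-alikes, and two cups. The thermometer's nose points to -x (towards the robot). Triangulated tops are knob 0.128, reamers about 0.05 and cups about 0.05, which matches the text. Next I hover over the knob, keeping clear of the press.

```bash
cat >> h.py <<'E'
def down(p,yaw,f=bot.reach,**k): f(list(p),[np.pi,0,yaw],**k)
def st(m=""):
    s=bot.state(); print(m,"t",round(s["clock"],1),"p",s["ee_pos"].round(3),"q6",s["qpos"][5].round(2),"open",round(s["opening"],4),"F",s["contact_force"].round(1))
def wrist(n):
    p=vision.camera_params("wrist"); im=vision.read_camera("wrist"); save(n,im); np.save(f"pics/{n}.npy",im); return p,im
E
python3 - <<'E'
from h import *
import pickle
down([.2,.43,.3],2.875)
down([.45,.15,.3],np.pi)
down([.58,.055,.22],np.pi); bot.pause(.2); st()
p,im=wrist("w1"); pickle.dump(p,open("pics/w1.pkl","wb"))
E
```

```text
t 3.2 p [0.579 0.056 0.221] q6 -1.59 open 0.0855 F [ 0.7 -0.5 -0.5]
```

View pics/w1.png

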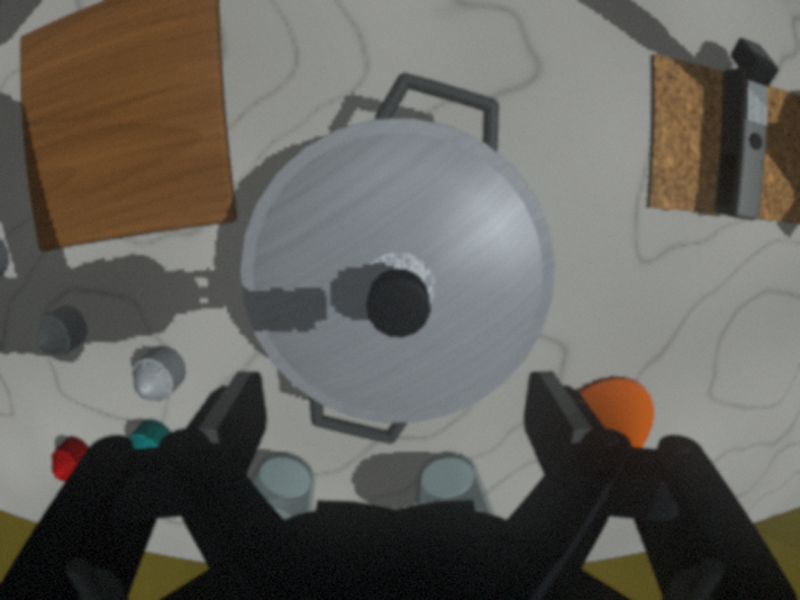

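The wrist view shows the knob top at (398,302) and the lid rim spanning about 242 to 553 in columns, with the thermometer's nose at (755,60). I compute the knob position from this, then grasp, lift and place the lid.

Run:
```python
from h import *
import pickle
p=pickle.load(open("pics/w1.pkl","rb")); k=.64
w=ray("wrist",np.array((398,302))*k,p); t=ray("top",np.array((384,298))*k)
print("knob tri",tri(w,t)); K=onplane("wrist",np.array((398,302))*k,.123,p); print(K)
for c in [(22,37),(40,250),(236,218),(219,0)]: print("board",onplane("wrist",np.array(c)*k,.012,p).round(3))
print("nose",onplane("wrist",np.array((755,62))*k,.05,p),"butt",onplane("wrist",np.array((747,217))*k,.03,p))
x,y=K[:2]
down([x,y,.107],np.pi,bot.move_l,max_speed=.1); st()
bot.clamp(70); st("clamped")
down([x,y,.2],np.pi,bot.move_l,max_speed=.08); st("lifted")
print(K)
```

```text
knob tri (array([0.58379161, 0.05742964, 0.10416454]), np.float64(0.003915500706304382))
[0.57801567 0.05922003 0.123     ]
board [ 0.362 -0.284  0.012]
board [ 0.565 -0.27   0.012]
board [ 0.547 -0.063  0.012]
board [ 0.375 -0.076  0.012]
nose [0.40290124 0.34305595 0.05      ] butt [0.53234897 0.3586964  0.03      ]
 t 4.5 p [0.579 0.059 0.108] q6 -1.59 open 0.0853 F [ 0.6  0.5 -0.4]
clamped t 5.1 p [0.578 0.059 0.108] q6 -1.59 open 0.0325 F [-1.7 -0.4  6. ]
lifted t 6.4 p [0.578 0.059 0.199] q6 -1.59 open 0.0318 F [-0.1 -0.2 -4.2]
[0.57801567 0.05922003 0.123     ]
```

The lid is held: -4.2 N at an opening of 32 mm. Next I place it on the board.

Run:
```python
from h import *
down([.457,-.178,.2],np.pi,bot.move_l,max_speed=.15); st("over")
down([.457,-.178,.075],np.pi,bot.move_l,max_speed=.1); st()
z=.075
while z>.05:
    z-=.003; down([.457,-.178,z],np.pi,bot.move_l,max_speed=.03)
    if bot.state()["contact_force"][2]>-1.5: break
st("down")
bot.ungrasp(); st("open")
down([.457,-.178,.2],np.pi,bot.move_l,max_speed=.15); bot.pause(.2); st()
down([.44,.22,.3],np.pi); bot.pause(.2); st()
im=vision.read_camera("top"); save("t2",im); np.save("pics/t2.npy",im)
im=vision.read_camera("side"); np.save("pics/s2.npy",im);save("s2",im)
```

```text
over t 8.3 p [ 0.457 -0.178  0.2  ] q6 -2.08 open 0.0322 F [-0.2  0.  -4.3]
 t 9.7 p [ 0.457 -0.178  0.075] q6 -2.08 open 0.0328 F [-0.2 -0.2 -3.1]
down t 11.2 p [ 0.457 -0.178  0.058] q6 -2.08 open 0.0325 F [-1.2  0.7  4.5]
open t 11.8 p [ 0.457 -0.178  0.057] q6 -2.08 open 0.0859 F [-0.5 -0.   0.5]
 t 13.1 p [ 0.457 -0.178  0.199] q6 -2.08 open 0.0857 F [0.3 0.3 0.3]
 t 14.8 p [0.44  0.219 0.3  ] q6 -1.25 open 0.0854 F [ 0.2  0.2 -0.2]
```

View pics/s2.png

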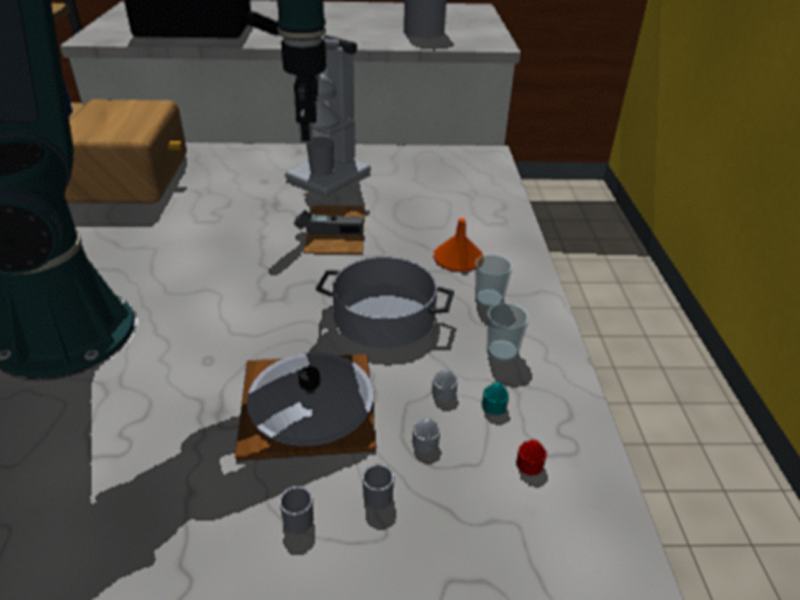

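The lid lies flat on the board with its knob at (309,378), the pot is empty and the thermometer is in place at (335,225). Next is a closer wrist look at the thermometer.

Run:
```python
from h import *
import pickle
down([.46,.35,.2],np.pi); bot.pause(.2); st()
p,im=wrist("w2"); pickle.dump(p,open("pics/w2.pkl","wb"))
```

```text
t 15.8 p [0.461 0.349 0.202] q6 -1.04 open 0.0855 F [-0.1  0.6 -0.9]
```

View pics/w2.png

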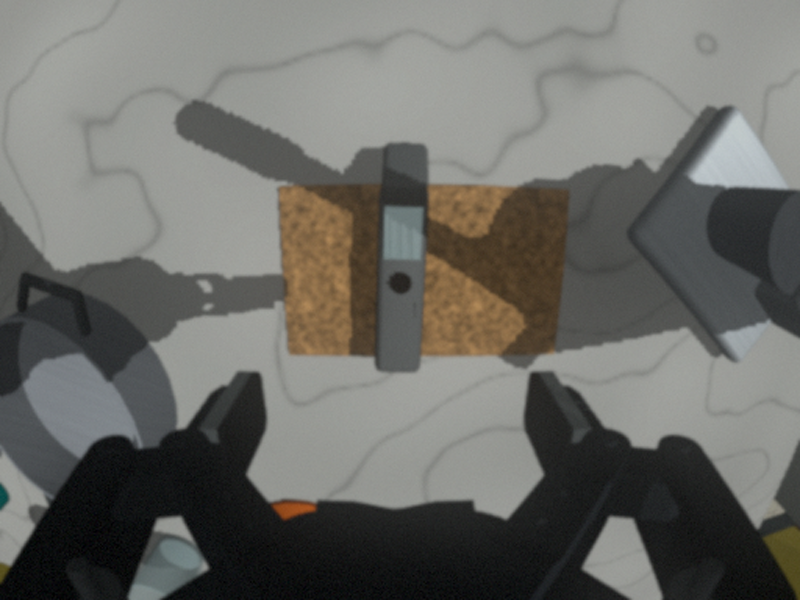

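The thermometer's nose is at (406,146), its butt at (397,370), and the mat corners are (279,188), (568,190), (556,353) and (291,354). I compute the axis and grasp.

Run:
```python
from h import *
import pickle
p=pickle.load(open("pics/w2.pkl","rb")); k=.64
f=lambda c,z: onplane("wrist",np.array(c)*k,z,p)
n=f((406,146),.056); b=f((397,370),.038)
m=np.mean([f(c,.004) for c in [(279,188),(568,190),(556,353),(291,354)]],axis=0)
d=(n-b)[:2]; L=np.linalg.norm(d); d/=L; O=b[:2]+d*.065; a=np.arctan2(d[1],d[0])
print("nose",n,"butt",b,"L",L,"O",O,"yaw",a,"mat",m)
yaw=a%(2*np.pi); g=O+d*.010; print(g,yaw)
np.save("pics/th.npy",[*g,yaw,*m[:2]])
q=bot.solve_ik([*g,.023],[np.pi,0,yaw]); print(q)
down([*g,.08],yaw); down([*g,.023],yaw,bot.move_l,max_speed=.08); st("at")
bot.clamp(70); st("clamped")
down([*g,.16],yaw,bot.move_l,max_speed=.08); st("up")
for Y in (yaw+np.pi/2,yaw-np.pi/2): print(Y,bot.solve_ik([.58,.27,.15],[np.pi,0,Y]))
w,im=wrist("w3"); pickle.dump(w,open("pics/w3.pkl","wb"))
```

```text
nose [0.37978414 0.35715105 0.056     ] butt [0.53021704 0.35204277 0.038     ] L 0.1505196064771161 O [0.46525449 0.35424871] yaw 3.107648524943955 mat [0.47020065 0.37366298 0.004     ]
[0.45526025 0.35458809] 3.107648524943955
[ 0.54203821  0.60558776  1.75630071  0.          0.77970418 -0.99481399]
at t 17.3 p [0.456 0.355 0.023] q6 -0.99 open 0.0849 F [-0.1  0.4  0.1]
clamped t 17.8 p [0.456 0.355 0.024] q6 -0.99 open 0.0307 F [0.2 0.3 4. ]
up t 19.7 p [0.455 0.354 0.159] q6 -0.99 open 0.0307 F [-0.8 -0.4 -1.2]
4.678444851738852 [ 0.3277779   0.50666503  1.52145698  0.          1.11347064 -2.77987062]
1.5368521981490586 [ 3.27777900e-01  5.06665034e-01  1.52145698e+00 -4.44089210e-16
  1.11347064e+00  3.61722029e-01]
```

View pics/w3.png

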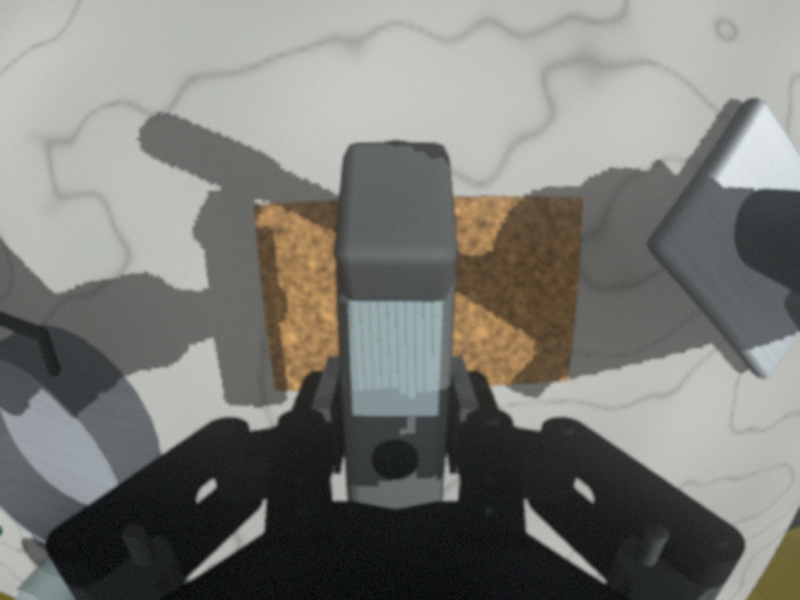

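The thermometer is held with its nose towards the camera; the nose top's edges are at rows 145 (front) and 255 (back). I check the expected rows for a level hold before pointing.

Run:
```python
from h import *
import pickle
w=pickle.load(open("pics/w3.pkl","rb")); g=np.load("pics/th.npy"); s=bot.state()
yaw=s["orientation"][2]; e=s["ee_pos"]; K=w["camera_matrix"]
for tilt in (-.1,0,.1):   # +: nose down, about the grasp point
  for dx in (0.010,):
    for X in ([.094,0,.052],[.065,0,.052],[-.065,0,.034]):
        v=np.array([X[0]-dx,0,X[2]-.020-.005]); v=Ro.from_euler("y",tilt).apply(v)
        P=e+[0,0,.005]+Ro.from_euler("z",yaw).apply(v)
        c=rot(w["attitude"]).T@(P-w["xyz"]); th=np.arctan2(np.hypot(c[0],c[1]),c[2]); u=K[:2,2]+K[0,0]*th*c[:2]/np.hypot(c[0],c[1])
        print(tilt,X,(u/.64).round())
```

```text
-0.1 [0.094, 0, 0.052] [388. 121.]
-0.1 [0.065, 0, 0.052] [389. 268.]
-0.1 [-0.065, 0, 0.034] [392. 570.]
0 [0.094, 0, 0.052] [389. 110.]
0 [0.065, 0, 0.052] [389. 248.]
0 [-0.065, 0, 0.034] [391. 584.]
0.1 [0.094, 0, 0.052] [389. 104.]
0.1 [0.065, 0, 0.052] [389. 233.]
0.1 [-0.065, 0, 0.034] [391. 597.]
```

The hold is level within about 0.05 rad. Next I point it at the pot floor.

Run:
```python
from h import *
import pickle
down([.5,.3,.19],3.9); down([.579,.275,.19],3*np.pi/2); down([.579,.275,.151],3*np.pi/2,bot.move_l,max_speed=.08)
bot.pause(.3); st("pointing")
p,im=wrist("w4"); pickle.dump(p,open("pics/w4.pkl","wb"))
im=vision.read_camera("side"); np.save("pics/s4.npy",im)
c=cv2.resize(im[110:260,130:330],(800,600),interpolation=cv2.INTER_CUBIC); cv2.imwrite("pics/s4.png",c[:,:,::-1])
bot.pause(2.2); st("held")
```

```text
pointing t 22.4 p [0.579 0.275 0.152] q6 -2.81 open 0.0307 F [-0.2 -1.  -2. ]
held t 24.7 p [0.579 0.275 0.151] q6 -2.81 open 0.0307 F [-0.3 -0.9 -1.7]
```

View pics/s4.png

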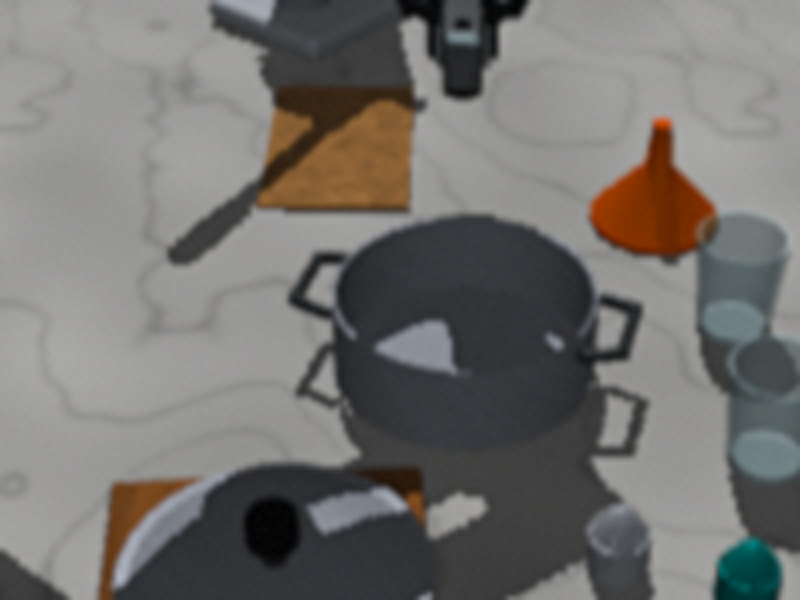

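View pics/w4.png

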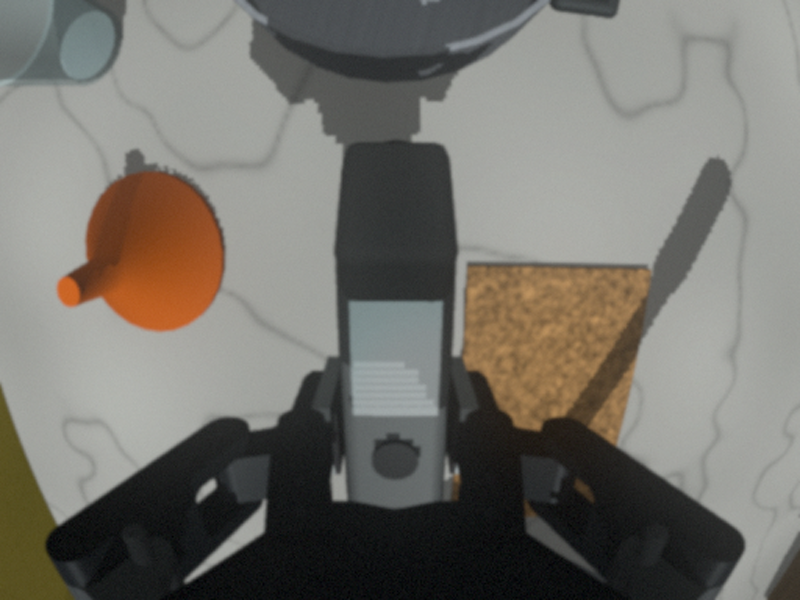

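The thermometer sits unchanged in the grip (nose edges again at rows 145 and 255) and its nose is aligned with the pot's centre column. It was held still for over 2 s, so I lay it back on the mat.

Run:
```python
from h import *
down([.579,.275,.19],3*np.pi/2,bot.move_l,max_speed=.1); down([.5,.3,.19],3.9); down([.459,.367,.16],np.pi); st("over mat")
down([.459,.367,.04],np.pi,bot.move_l,max_speed=.08)
z=.04
while z>.023:
    z-=.002; down([.459,.367,z],np.pi,bot.move_l,max_speed=.03)
    if bot.state()["contact_force"][2]>2: break
st("down"); bot.ungrasp(); bot.pause(.2); st("open")
down([.459,.367,.25],np.pi,bot.move_l,max_speed=.15)
down([.44,.2,.3],np.pi); st()
t=vision.read_camera("top"); s=vision.read_camera("side"); np.save("pics/t5.npy",t); np.save("pics/s5.npy",s)
g=np.vstack([t[100:300,100:420],s[110:360,120:440][:200]])
g=np.hstack([cv2.resize(t[110:270,110:410],(400,300)),cv2.resize(s[110:360,130:430],(400,300))])
save("c5",g,(800,300))
```

```text
over mat t 27.0 p [0.46  0.367 0.16 ] q6 -1.02 open 0.0308 F [ 0.4  0.2 -1.9]
down t 30.9 p [0.459 0.367 0.024] q6 -1.01 open 0.0309 F [-3.3 -1.1 12.7]
open t 31.6 p [0.459 0.367 0.022] q6 -1.01 open 0.0854 F [-0.1  0.8  0.3]
 t 34.0 p [0.44  0.201 0.3  ] q6 -1.29 open 0.0855 F [ 0.2 -0.2 -0.2]
```

View pics/c5.png

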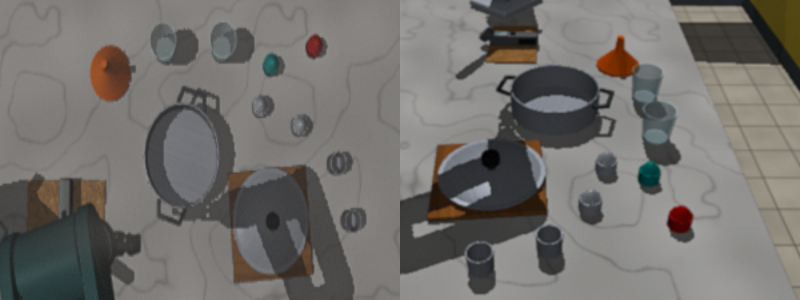

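The thermometer lies on the mat, the pot is empty, and all four parts are in their original spots. One wrist view over the parts will refine all of them.

Run:
```python
from h import *
import pickle
down([.45,-.05,.3],np.pi);down([.52,-.26,.22],np.pi); bot.pause(.2); st()
p,im=wrist("w6"); pickle.dump(p,open("pics/w6.pkl","wb"))
```

```text
t 36.3 p [ 0.52  -0.259  0.221] q6 -2.15 open 0.0856 F [ 0.3  1.  -0.1]
```

View pics/w6.png

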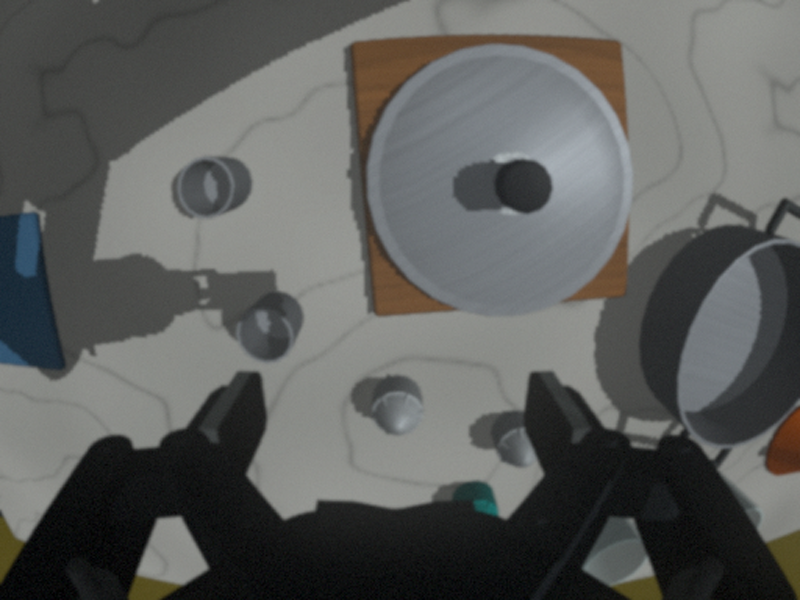

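Cup rims are at (206,186) and (266,333), and reamer tips at about (398,410) and (515,445). The lid's knob is at (524,186) on the board. I compute the positions from both views.

Run:
```python
from h import *
import pickle
p=pickle.load(open("pics/w6.pkl","rb")); k=.64
A={"ream1":((515,445),(476,259),.05),"ream2":((398,410),(523,275),.05),"cup1":((266,333),(568,307),.046),"cup2":((206,186),(584,353),.046),"lidknob":((524,186),None,.073)}
for n,(a,b,z) in A.items():
    a=np.array(a)*k; print(n,"wrist",onplane("wrist",a,z,p)[:2].round(3),end=" ")
    if b: b=np.array(b)*k; P,e=tri(ray("wrist",a,p),ray("top",b)); print("top",onplane("top",b,z)[:2].round(3),"tri",P.round(3),e.round(3))
# pot rim circle from top picture 5 (crop px 188,157 on 300x160->400x300)
print("pot",onplane("top",(110+188*.75,110+157*160/300),.07).round(3))
```

```text
ream1 wrist [ 0.662 -0.161] top [ 0.675 -0.148] tri [ 0.68  -0.152  0.024] 0.003
ream2 wrist [ 0.627 -0.255] top [ 0.64  -0.252] tri [ 0.642 -0.256  0.026] 0.003
cup1 wrist [ 0.567 -0.35 ] top [ 0.569 -0.352] tri [ 0.57  -0.353  0.04 ] 0.002
cup2 wrist [ 0.461 -0.387] top [ 0.467 -0.386] tri [ 0.464 -0.398  0.016] 0.006
lidknob wrist [ 0.461 -0.179] pot [0.575 0.039 0.07 ]
```

```bash
cat >> h.py <<'E'
C=np.array([.578,.058])
def pick(n,xy,yaw,zg):
    down([*xy,.15],yaw); down([*xy,zg],yaw,bot.move_l,max_speed=.1)
    bot.clamp(50); st(n+" clamped")
    down([*xy,.19],yaw,bot.move_l,max_speed=.12); st(n+" up")
    return .036<bot.state()["opening"]<.048
def drop(n,off,yaw,zg):
    q=C+off
    down([*q,.19],yaw,bot.move_l,max_speed=.2); st(n+" over pot")
    down([*q,zg+.008],yaw,bot.move_l,max_speed=.1); st(n+" in pot")
    bot.ungrasp(); down([*q,.19],yaw,bot.move_l,max_speed=.15); st(n+" done")
E
python3 - <<'E'
from h import *
if pick("ream1",[.671,-.154],np.pi,.019): drop("ream1",[.045,0],np.pi,.019)
E
```

```text
ream1 clamped t 39.1 p [ 0.671 -0.154  0.02 ] q6 -1.9 open 0.0409 F [-0.6 -0.2  5.3]
ream1 up t 40.6 p [ 0.67  -0.154  0.189] q6 -1.9 open 0.0404 F [-0.6 -0.5 -1.4]
ream1 over pot t 41.9 p [0.623 0.057 0.19 ] q6 -1.59 open 0.0401 F [ 0.3 -0.1 -0.9]
ream1 in pot t 43.6 p [0.624 0.058 0.028] q6 -1.59 open 0.0406 F [-0.1  0.2 -0.3]
ream1 done t 45.4 p [0.622 0.058 0.189] q6 -1.59 open 0.0853 F [0.7 0.4 0.1]
```

Run:
```python
from h import *
ok=pick("ream2",[.637,-.254],np.pi,.019)
if ok: drop("ream2",[-.045,0],np.pi,.019)
```

```text
ream2 clamped t 48.5 p [ 0.637 -0.254  0.02 ] q6 -2.05 open 0.0403 F [-0.6  0.2  5. ]
ream2 up t 50.1 p [ 0.636 -0.254  0.189] q6 -2.05 open 0.0408 F [ 0.5 -0.1 -1.2]
ream2 over pot t 51.9 p [0.533 0.057 0.19 ] q6 -1.59 open 0.0406 F [ 0.2  0.5 -1. ]
ream2 in pot t 53.7 p [0.533 0.058 0.028] q6 -1.59 open 0.0404 F [-1.3  0.  -1.4]
ream2 done t 55.4 p [0.532 0.058 0.189] q6 -1.59 open 0.0851 F [ 0.1 -0.2  0.2]
```

Run:
```python
from h import *
ok=pick("cup1",[.568,-.352],np.pi/2,.025)
if ok: drop("cup1",[0,-.045],np.pi/2,.025)
if ok and pick("cup2",[.464,-.389],np.pi/2,.025): drop("cup2",[0,.045],np.pi/2,.025)
down([.47,.03,.28],np.pi); bot.pause(.2); st()
import pickle
p,im=wrist("w7"); pickle.dump(p,open("pics/w7.pkl","wb"))
```

```text
cup1 clamped t 58.8 p [ 0.568 -0.352  0.026] q6 -0.66 open 0.0431 F [-0.   1.1  6.3]
cup1 up t 60.4 p [ 0.568 -0.352  0.189] q6 -0.66 open 0.0421 F [ 0.  -0.3 -0.8]
cup1 over pot t 62.3 p [0.578 0.012 0.19 ] q6 -0.1 open 0.0428 F [ 0.2 -0.1 -0.9]
cup1 in pot t 64.0 p [0.578 0.013 0.034] q6 -0.1 open 0.0428 F [ 0.   0.7 -0.6]
cup1 done t 65.7 p [0.577 0.013 0.189] q6 -0.1 open 0.0852 F [ 0.2  0.3 -0.8]
cup2 clamped t 69.2 p [ 0.464 -0.389  0.026] q6 -0.81 open 0.0426 F [-0.5  0.7  5.9]
cup2 up t 70.7 p [ 0.464 -0.389  0.189] q6 -0.81 open 0.043 F [-0.4  0.4 -0.2]
cup2 over pot t 73.4 p [0.578 0.102 0.19 ] q6 0.06 open 0.0426 F [-0.3 -0.3 -1.2]
cup2 in pot t 75.1 p [0.578 0.103 0.034] q6 0.06 open 0.0428 F [-1.  -0.6  0.3]
cup2 done t 76.8 p [0.577 0.103 0.189] q6 0.06 open 0.0854 F [ 0.3 -0.6 -0.6]
 t 78.5 p [0.47 0.03 0.28] q6 -1.65 open 0.0858 F [0.2 1.1 0.4]
```

View pics/w7.png

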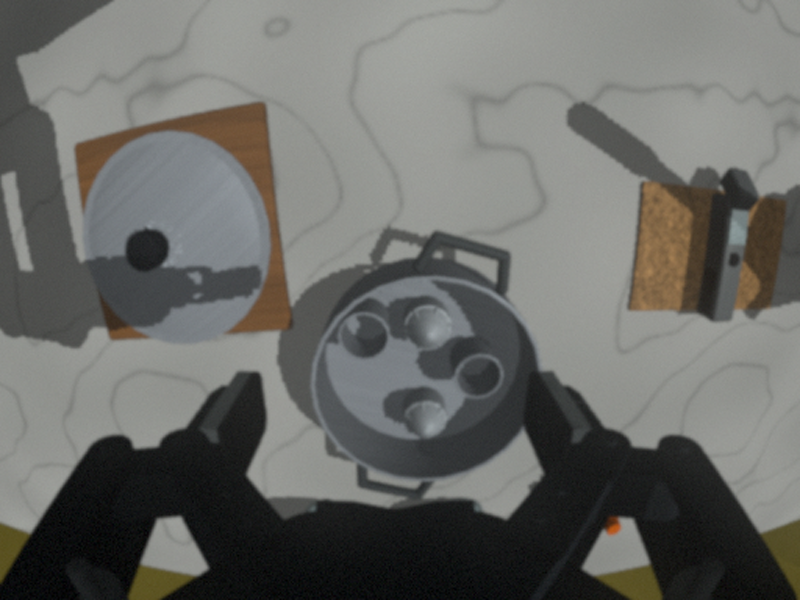

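All four parts are upright in the pot. The rim spans columns 312–541 and rows 277–478. The lid's knob is at (147,250) on the board, and the thermometer is on the mat at (733,245). I compute the rim centre and knob.

Run:
```python
from h import *
import pickle
p=pickle.load(open("pics/w7.pkl","rb")); k=.64
f=lambda c,z: onplane("wrist",np.array(c)*k,z,p)[:2]
P=np.array([f(c,.07) for c in [(312,375),(541,375),(425,277),(425,478),(345,303),(340,440)]])
A=np.c_[2*P,np.ones(len(P))]; s=np.linalg.lstsq(A,(P**2).sum(1),rcond=None)[0]; print("pot",s[:2],"R",np.sqrt(s[2]+s[:2]@s[:2]),P.round(3).tolist())
print("knob",f((147,250),.073))
print("mat",np.mean([f(c,.004) for c in[(643,182),(786,198),(775,310),(630,308)]],axis=0),"butt",f((717,318),.038),"nose",f((739,175),.05))
down([.46,-.178,.2],np.pi); bot.pause(.2); 
p,im=wrist("w8"); pickle.dump(p,open("pics/w8.pkl","wb")); st()
# dark knob blob near the image centre
g=cv2.cvtColor(im,cv2.COLOR_RGB2GRAY); m=(g<55).astype(np.uint8); m[215:]=0
n,l,sta,c=cv2.connectedComponentsWithStats(m)
for i in range(1,n):
    if sta[i,4]>150: print(sta[i],c[i],onplane("wrist",c[i],.073,p)[:2])
```

```text
pot [0.57717013 0.05905459] R 0.09539574627574572 [[0.567, -0.036], [0.569, 0.154], [0.484, 0.054], [0.674, 0.059], [0.505, -0.007], [0.631, -0.017]]
knob [ 0.4593211  -0.16959562]
mat [0.46945366 0.37522626] butt [0.53241164 0.35918219] nose [0.38747697 0.35253612]
 t 79.7 p [ 0.461 -0.177  0.201] q6 -2.08 open 0.0854 F [-0.1  0.5 -0.9]
[ 233  164   36   37 1037] [250.2536162  182.04146577] [ 0.45798077 -0.17778799]
[ 379  176   85   39 1171] [419.9795047 202.7617421] [ 0.47889873 -0.00395478]
```

The pot centre is (0.577, 0.059) and the knob is exactly where it was released. Next I put the lid back.

Run:
```python
from h import *
k=[.458,-.178]; q=[.577,.059]
down([*k,.057],np.pi,bot.move_l,max_speed=.1); bot.clamp(70); st("grip")
down([*k,.22],np.pi,bot.move_l,max_speed=.08); st("up")
down([*q,.22],np.pi,bot.move_l,max_speed=.12); bot.pause(.3); st("over")
down([*q,.125],np.pi,bot.move_l,max_speed=.08); st()
z=.125
while z>.103:
    z-=.002; down([*q,z],np.pi,bot.move_l,max_speed=.03)
    if bot.state()["contact_force"][2]>0: break
st("down")
s=vision.read_camera("side"); c=cv2.resize(s[110:260,130:330],(800,600),interpolation=cv2.INTER_CUBIC); cv2.imwrite("pics/s9.png",c[:,:,::-1])
```

```text
grip t 81.8 p [ 0.458 -0.178  0.057] q6 -2.08 open 0.0326 F [-2.1  0.5  5.9]
up t 84.0 p [ 0.458 -0.178  0.22 ] q6 -2.08 open 0.0322 F [-0.1  0.2 -4.4]
over t 86.7 p [0.577 0.059 0.22 ] q6 -1.59 open 0.0329 F [-0.5 -0.7 -3.3]
 t 88.0 p [0.578 0.059 0.126] q6 -1.59 open 0.0324 F [-0.8  1.1 -3.8]
down t 90.2 p [0.577 0.059 0.108] q6 -1.59 open 0.0321 F [-1.2 -0.1  3. ]
```

View pics/s9.png

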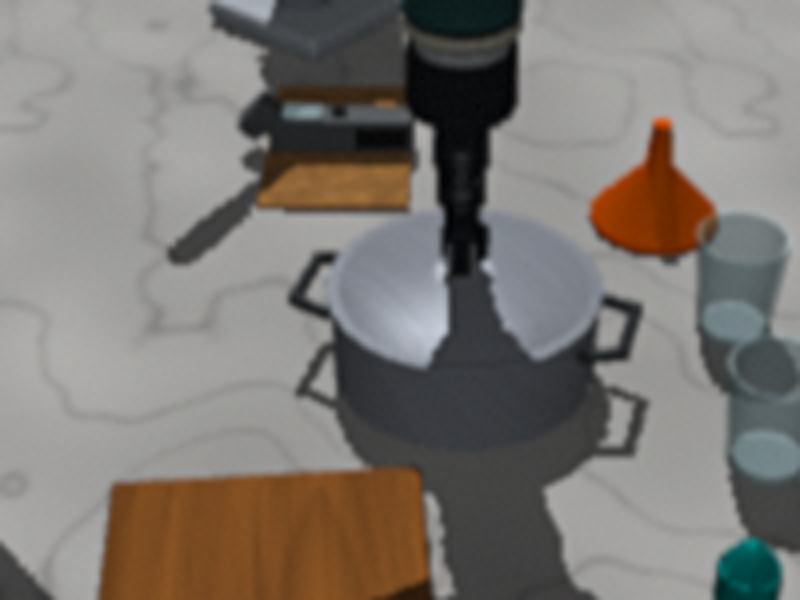

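Contact came at TCP height 0.108, the same height as when the lid was first gripped, and the rim sits flush on the pot. I release, retreat and check once more.

Run:
```python
from h import *
bot.ungrasp(); bot.pause(.2)
down([.577,.059,.25],np.pi,bot.move_l,max_speed=.12)
p=vision.camera_params("wrist"); im=vision.read_camera("wrist")
g=cv2.cvtColor(im,cv2.COLOR_RGB2GRAY); m=(g<55).astype(np.uint8); m[215:]=0
n,l,sta,c=cv2.connectedComponentsWithStats(m)
for i in range(1,n):
    if sta[i,4]>150: print(sta[i],c[i],onplane("wrist",c[i],.123,p)[:2])
down([.42,-.1,.32],np.pi); bot.pause(.3); st()
t=vision.read_camera("top"); s=vision.read_camera("side")
save("f",np.hstack([cv2.resize(t[110:270,110:410],(400,300)),cv2.resize(s[110:360,130:430],(400,300))]),(800,300))
```

```text
[ 448   35   39  105 1637] [462.68173488  84.03054368] [0.46920523 0.2717265 ]
[484  63  24  61 724] [496.30110497  89.79558011] [0.46714345 0.32475807]
[ 28 107  14  53 198] [ 34.30808081 138.31818182] [ 0.5241862  -0.16848872]
[ 234  168   36   38 1048] [251.75572519 186.47232824] [0.57712734 0.05947829]
 t 93.7 p [ 0.42  -0.099  0.32 ] q6 -1.96 open 0.0852 F [-0.6 -0.4  0.5]
```

View pics/f.png

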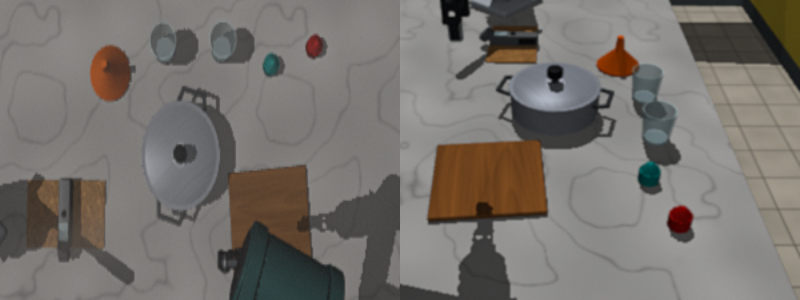

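The lid is home with its knob at (0.577, 0.059), the thermometer is on the mat, the bystanders are unmoved and the arm is clear. I hand the job in.

```bash
python3 -c "
from h import *
bot.close_job(); st()"
```

```text
the job is handed in; nothing more can be done
the job is handed in; nothing more can be done
```

The job is handed in at about 94 s of the 210 s allowed. `close_job` gives no verdict, so I don't know the judged result.

**What I did:**
1. I set the lid flat on the board.
2. I aimed the thermometer at the floor of the empty pot from about 20 cm and held it for over 2 s, then laid it back on its mat.
3. I put both grey reamers and both cups in the pot and put the lid back on.

**Last checks:**
- **Parts:** a wrist picture showed all four upright in the pot before the lid went on.
- **Lid:** the knob is within 1 mm of the measured pot centre. The lid touched down at the same height as when it was first gripped, and it looks level.
- **Thermometer:** it lies flat, with its origin roughly 2 cm or less from the mat's centre.
- **Bystanders:** the tumblers, funnel and coloured look-alikes look unmoved, and the arm is clear of everything.

**Where measurements disagreed:**
- **Reamers:** the top and wrist views differed by up to 18 mm. I used a point between them, and both grasps were good.
- **Pot centre:** one top-view estimate was about 2 cm off in y, probably because of a shadow. I relied on the knob and wrist rim measurements, which agreed.
- **Thermometer tilt:** it may have been tilted about 0.05 rad in the grip, which would shift the aim by about 1 cm against the 3 cm allowed.

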